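Stow the ball-ended glass cutter

TASK

Pick the glass cutter with the ball on its end out of the plastic tub and lay it down, without dropping it, in the two V-shaped saddles of the small tool rack, either way round, so that it rests on its shaft with the ball and the square head clear outside the saddles. Then swing the rack's keeper bar shut over it, all the way into its detent, and let go. Leave the other four tools in the tub, and do not disturb the bowl, the foil roll and the jar.

Things in the scene. Friction and masses are not known exactly. Their poses are not given: they have to be found in the camera images.
- cutter: The target: steel glass cutter, 160 mm long, 110 g, the only tool with a ball. Round shaft of 12 mm diameter along its x, bare from x = -56 to +60 mm; 20 mm ball at +x (centre at x = 70 mm); 20 x 20 mm square head at -x, 24 mm long. Origin on the axis at mid-length. It lies in the tub roughly along the tub's x, axis 10 mm above the inner floor.
- tub: Clear plastic tub, open on top, fixed: outside 230 mm (own x) x 300 mm (own y) x 50 mm high, walls and floor 4 mm thick. Origin at the centre of its underside. Five tools lie in it along its x, about 50 mm apart in y, in any order, each a little askew. The flat scraps on its floor do not matter.
- bar: Other tool in the tub, to be left there: steel bar 120 mm long along its x, round shaft of 12 mm diameter with an 18 x 18 mm square block at each end, no ball. Origin at its middle.
- scriber: Other tool in the tub, to be left there: steel scriber, square 12 x 12 mm body 80 mm long with a dark 35 mm point at +x. Origin on its axis, 55 mm from the blunt end.
- fid: Other tool in the tub, to be left there: flat black plastic fid, 113 x 20 x 8 mm, long along its x. Origin 55 mm from its blunt end.
- knife: Other tool in the tub, to be left there: knife with a dark wood handle 70 x 18 x 16 mm and a flat steel blade at +x, 116 mm overall. Origin 58 mm from the handle's end.
- rack: Tool rack, fixed: wooden base 110 mm (own x) x 200 mm (own y) x 10 mm, origin at the centre of its underside. Two aluminium V saddles, 10 mm thick, at x = -30 and +30 mm; each V has 45 degree sides, mouth 31 mm wide, 39 mm above the table. Keeper's pivot post at y = -72 mm; detent block at y = +72 mm, 40 mm high, with a stop lip to 51 mm at its +x side.
- rack_seat (a point): Where the cutter's axis lies when seated in both saddles: midway between the saddles, 32 mm above the table. Axes as the rack's; the cutter lies along x. Its origin is to be within 20 mm of this point along x.
- keeper (a joint): Keeper bar's angle about its upright pivot (rad). 0 = shut: the bar points along the rack's +y, over the cutter, its end on the detent block. It grows counter-clockwise from above; 1.57 = open, along the rack's -x; 2.0 = end stop. Starts at 1.4 to 1.75. A sprung ball resists from about 0.2 rad (3 to 4 N at the knob) and snaps up behind the bar in the last 0.03 rad.
- keeper_hinge (a point): On the keeper's pivot axis, at the height of the bar's top (50 mm above the table). The bar is steel, 14 mm wide, 8 mm thick, underside 42 mm above the table, and reaches 149 mm from the pivot. Its y axis points along the bar.
- keeper_knob (a point): Centre of the top of the black upright knob near the bar's free end: 14 mm in diameter, 34 mm tall on the bar, its top 84 mm above the table, 144 mm from the pivot. Its y axis points along the bar, away from the pivot.
- bowl: Bystander: small earthenware bowl, 100 mm across, 45 mm high. Origin at the centre of its underside.
- foil: Bystander: flat roll of copper foil, 72 mm across, 12 mm high. Origin at the centre of its underside.
- flux: Bystander: amber jar with a white cap, 52 mm across, 62 mm high. Origin at the centre of its underside.
Mind the look-alikes: they are no part of the job. What is shaped like the cutter but blue or green is not meant.

How it is judged:
On the way, in this order (a step that is already met when the one before it is completed fails the run):
1. the cutter is brought down into both saddles while the fingers still hold it (not dropped in), with the keeper still open (x of cutter in the frame of rack_seat between -0.02 and 0.02 m and y of cutter in the frame of rack_seat between -0.006 and 0.006 m and z of cutter in the frame of rack_seat between -0.004 and 0.006 m and angle between the x axis of cutter and the x axis of rack_seat, either way round below 0.12 rad and contact force between the fingers and cutter above 0.3 N and value of joint keeper above 0.5 rad), for 0.04 s.
2. the keeper bar is shut in its detent over the cutter (x of cutter in the frame of rack_seat between -0.02 and 0.02 m and y of cutter in the frame of rack_seat between -0.006 and 0.006 m and z of cutter in the frame of rack_seat between -0.004 and 0.006 m and angle between the x axis of cutter and the x axis of rack_seat, either way round below 0.12 rad and value of joint keeper below 0.03 rad), for 0.2 s.
At the end, for the whole second after the job is handed in: The cutter rests in both saddles, either way round: origin within 20 mm of the seat along the rack's x, 6 mm across, -4 to +6 mm in height, shaft within 0.12 rad of the rack's x; the keeper is shut in its detent (under 0.03 rad); the other four tools are still inside the tub (all of step 2 and linear speed of cutter below 0.02 m/s and x of bar in the frame of tub between -0.111 and 0.111 m and y of bar in the frame of tub between -0.146 and 0.146 m and z of bar in the frame of tub between 0 and 0.045 m and x of scriber in the frame of tub between -0.111 and 0.111 m and y of scriber in the frame of tub between -0.146 and 0.146 m and z of scriber in the frame of tub between 0 and 0.045 m and x of fid in the frame of tub between -0.111 and 0.111 m and y of fid in the frame of tub between -0.146 and 0.146 m and z of fid in the frame of tub between 0 and 0.045 m and x of knife in the frame of tub between -0.111 and 0.111 m and y of knife in the frame of tub between -0.146 and 0.146 m and z of knife in the frame of tub between 0 and 0.045 m); the robot touches nothing.
It fails at once if the small earthenware bowl is moved by more than 30 mm or tipped (distance of bowl from where it was at the start of the episode above 0.03 m or angle between bowl's own z axis and vertical above 0.5 rad).
It fails at once if the roll of copper foil is moved by more than 30 mm or tipped (distance of foil from where it was at the start of the episode above 0.03 m or angle between foil's own z axis and vertical above 0.5 rad).
It fails at once if the amber jar is moved by more than 30 mm or tipped (distance of flux from where it was at the start of the episode above 0.03 m or angle between flux's own z axis and vertical above 0.5 rad).
It also fails if it takes over 58 s, if anything falls off the work surface, if the arm or the gripper's body presses on something with over 40 N, if the wrist force passes 120 N, or if a joint passes its speed limit or range.

ROBOT

A 6-joint arm with a two-finger parallel gripper is mounted at the origin on the work surface. World frame = base frame: x ahead of the robot, y to its left, z up, the work surface at z = 0. Lengths are in m, angles in rad, forces in N, time in s.
With the tool pointing down it reaches from about 0.35 to 0.775 m from the base axis. Payload 7.3 kg.
Tool frame: the origin (TCP) lies midway between the tips of the shut fingers; the grasp point (between the pads) lies 19 mm behind it (tcp_to_grasp is the distance from the TCP to the grasp point, in m); z points along the fingers, y is the line along which they close (so a half turn about z gives the same grasp; the last joint's range is limited). The gripper opens to 92 mm and grips with 3 to 60 N. Pads are 19 mm wide; open, the fingers measure 130 mm over their backs; the gripper's body (75 mm by 190 mm) begins 47 mm behind the grasp point.
Start: joints at [1.202, 0.342, 1.524, -0, 1.275, -0.146], TCP at [0.116, 0.512, 0.227] pointing down, gripper open.
Joint ranges: [-2.53, 2.53], [-0.77, 2.02], [0.04, 2.7], [-1, 4.14], [0.28, 2.66], [-3.11, 3.11]. Speed limits (rad/s): [2.57, 2.57, 3.14, 3.14, 3.14, 3.14].

INTERFACE

Orientations are given as [roll, pitch, yaw] about the fixed x, y, z axes, in that order (R = Rz(yaw) Ry(pitch) Rx(roll)).
In Python, from cell import observe, read_camera, calibration, hand_in, tcp_to_grasp gives the robot as it stands.
- The arm moves only by the tool send_rows, never from a script. Its argument "targets" is a list of rows, each a list of 5 numbers: the opening, from 0 (shut) to 1 (fully open), then the shift along the world's x, y, z in m, then the turn about the world's z in rad. A call has 1 to 5 rows; each row shifts and turns the commanded pose from where the row before left it; what a row does not reach is not made up. A row lasts 1/10 s, in which the tool goes at most 50 mm and 8.59 degrees, less where a joint would pass 70% of its speed; a pose out of reach is approached as far as the arm can. A call is refused whole if a number of a shift passes 0.05 or a number of a turn 0.15, either way. A call with a gripper value outside its range is refused whole. The fingers move at their own pace and stop on an object; "grip_force" is the grip in N (left out, the last holds). Time passes only in rows, so rows that do not move let the fingers close. It gives the time, the measured TCP pose, the force, the opening and the grip force at its end, in the units of the state.
- observe(): the state, without advancing time (a new reading comes with each control period).
- read_camera(name): name is "scene" or "side" or "wrist"; returns (picture, depth): 420x560x3 uint8, red, green, blue; 420x560 float32, m along the optical axis (not along the pixel's ray), 0 where there is no reading.
- calibration(name): a dict with "intrinsics" (3x3 intrinsics, pixels), "world_to_cam" (4x4, takes a point from world to camera coordinates); the wrist camera has in their place "hand_eye" (4x4, takes a point from camera to tool coordinates, whose origin is the TCP and whose axes are the flange's). Camera axes: x right, y up, looking along -z (the intrinsics and any distortion apply to the point x, -y, -z); pixel columns grow to the right and rows downward; lengths in m; the calibration is good to about 2 mm. The wrist camera is an equidistant fisheye: a pixel r from the principal point sees the ray r / f radians off the axis. A picture is of the moment at which its call begins: read the wrist's pose just before it. calibration takes no time and is no camera call.
- hand_in(): hands the job in; it is judged then, once.
The state is a dict: "time": time; "qpos": joint angles; "qvel": joint speeds; "joint_efforts": joint torques, N m; "tool_pos": TCP position; "tool_rot": TCP orientation; "contact_force": force on the tool from outside, world axes, zero at the start; "torque": the same for the moment, N m; "opening": finger opening in m; "grip_force": force on a finger pad.
Only numpy, scipy, OpenCV 4.12 (cv2) and the standard library are available. Lean on these libraries where they do the work, as an engineer would, in place of code of your own. Each camera call takes 0.05 s, during which the arm holds its last target. There are 200 camera calls.

## Working session

There is one attempt and no reset: what is moved stays moved. The work goes in short steps, Python scripts to look and compute and a tool call to move; the robot and the scene stay as the last step left them, time stands still between calls to the robot, and variables do not carry over. Pictures are saved under pics/ and viewed, at most 10 in all, crops included, and the job is handed in when it is done.

Besides the shell and the picture viewer there is one more tool, called after ">>>" as name([rows], argument=value, ...), one row to a line, values as JSON. send_rows: Moves the arm, as the interface text tells. Its arguments: {"type":"object","properties":{"targets":{"type":"array","items":{"type":"array","items":{"type":"number"}}},"grip_force":{"type":"number"}},"required":["targets"]}

```bash
mkdir -p pics; ls
cat > h.py <<'E'
import numpy as np, cv2
from cell import observe, read_camera, calibration, hand_in, tcp_to_grasp
def grab(n):
    im,d=read_camera(n); np.savez(f'{n}.npz',im=im,d=d); return im,d
def load(n):
    z=np.load(f'{n}.npz'); return z['im'],z['d']
def pts(n,d):
    c=calibration(n);K=np.array(c['intrinsics']);T=np.linalg.inv(np.array(c['world_to_cam']))
    v,u=np.mgrid[0:d.shape[0],0:d.shape[1]]
    P=np.stack([(u-K[0,2])/K[0,0]*d,-(v-K[1,2])/K[1,1]*d,-d],-1)
    return P@T[:3,:3].T+T[:3,3]
def ray(n,u,v,z):
    c=calibration(n);K=np.array(c['intrinsics']);T=np.linalg.inv(np.array(c['world_to_cam']))
    r=T[:3,:3]@np.array([(u-K[0,2])/K[0,0],-(v-K[1,2])/K[1,1],-1]);o=T[:3,3]
    return o+r*(z-o[2])/r[2]
E
python3 - <<'E'
from h import *
for n in('scene','side'):
    im,d=grab(n);cv2.imwrite(f'pics/{n}0.png',im[:,:,::-1]);c=calibration(n);print(n,c, (d>0).mean())
print(observe(),tcp_to_grasp, calibration('wrist'))
E
```

```text
pics
scene {'intrinsics': array([[508.2450532 ,   0.        , 277.45937926],
       [  0.        , 508.2450532 , 210.36592524],
       [  0.        ,   0.        ,   1.        ]]), 'world_to_cam': array([[ 0.84431995,  0.53583016, -0.00314182, -0.38058033],
       [-0.35939713,  0.57063981,  0.73837925,  0.10145168],
       [ 0.39743871, -0.62229916,  0.67437839, -1.35361055],
       [ 0.        ,  0.        ,  0.        ,  1.        ]])} 0.9959438775510204
side {'intrinsics': array([[383.42010023,   0.        , 278.5395557 ],
       [  0.        , 383.42010023, 211.46518355],
       [  0.        ,   0.        ,   1.        ]]), 'world_to_cam': array([[ 0.68398398, -0.72946225,  0.00712282, -0.32572893],
       [ 0.54040032,  0.5132197 ,  0.6667631 , -0.29680033],
       [-0.49003409, -0.4522061 ,  0.74523569, -0.81026483],
       [ 0.        ,  0.        ,  0.        ,  1.        ]])} 0.9959353741496598
{'time': 0.1, 'qpos': array([ 1.20201377e+00,  3.42661938e-01,  1.52491119e+00,  1.02266658e-05,
        1.27540366e+00, -1.45988854e-01]), 'qvel': array([ 3.24863313e-05, -6.2275266
[... 349 characters left out ...]
contact_force': array([-0.54232043,  0.24333718, -0.00704246]), 'torque': array([0.00059921, 0.03402413, 0.02098434]), 'grip_force': 0.0, 'opening': 0.09163949181962613} 0.0188 {'intrinsics': array([[325.1922621 ,   0.        , 274.89696847],
       [  0.        , 325.1922621 , 207.95436029],
       [  0.        ,   0.        ,   1.        ]]), 'hand_eye': array([[-4.28985122e-04,  9.51373132e-01,  3.08040550e-01,
         8.34346080e-02],
       [ 9.99998836e-01,  8.59206616e-04, -1.26100757e-03,
        -9.59599928e-04],
       [-1.46435920e-03,  3.08039650e-01, -9.51372393e-01,
        -1.58052536e-01],
       [ 0.00000000e+00,  0.00000000e+00,  0.00000000e+00,
         1.00000000e+00]])}
```

View pics/scene0.png

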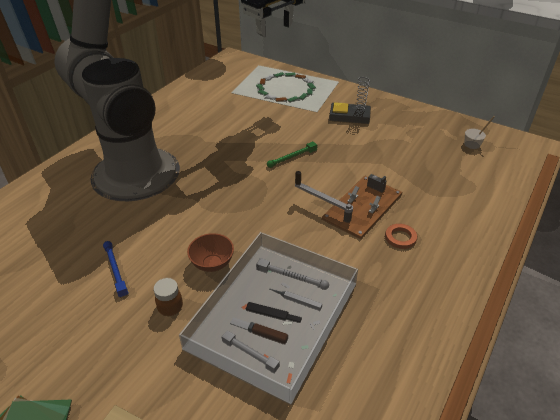

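View pics/side0.png

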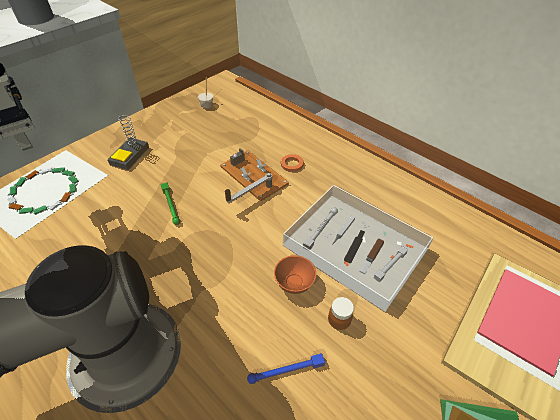

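Scene view: the cutter candidate lies in the tub from (262,265) to its ball at (323,284). The look-alikes are the bar at (228,338)–(272,362), blue at (115,268) and green at (293,155). I choose the first by its ball and will check it in a crop.

Run:
```python
from h import *
im,d=load('scene');P=pts('scene',d)
a=cv2.resize(im[225:305,230:370],None,fx=5.7,fy=5.7,interpolation=cv2.INTER_CUBIC)[:,:,::-1]
cv2.imwrite('pics/c1.png',a)
a=cv2.resize(im[160:250,280:420],None,fx=5.7,fy=5.7,interpolation=cv2.INTER_CUBIC)[:,:,::-1]
cv2.imwrite('pics/c2.png',a)
for n,l in(('scene',[(262,265),(275,268),(290,272),(310,280),(323,284),(270,243),(355,270),(297,175),(297,181),(347,214),(325,196),(352,193),(375,204),(376,182),(366,235),(326,212),(400,193),(365,176),(376,191),(376,187),(210,245),(401,236),(167,286)]),('side',[(336,211),(323,226),(307,243),(228,192),(268,177),(233,159)])):
    im,d=load(n);P=pts(n,d)
    for u,v in l: print(n,u,v,P[v,u].round(4))
```

```text
scene 262 265 [ 0.4818 -0.1099  0.0252]
scene 275 268 [ 0.5082 -0.1001  0.0223]
scene 290 272 [ 0.5403 -0.0918  0.0212]
scene 310 280 [ 0.5856 -0.0864  0.0188]
scene 323 284 [ 0.615  -0.0846  0.023 ]
scene 270 243 [ 0.4652 -0.0531  0.0332]
scene 355 270 [ 0.6612 -0.0363  0.0479]
scene 297 175 [0.4244 0.1288 0.0835]
scene 297 181 [0.4233 0.1316 0.0628]
scene 347 214 [0.5676 0.1162 0.0377]
scene 325 196 [0.5013 0.1303 0.0518]
scene 352 193 [0.5404 0.1991 0.0293]
scene 375 204 [0.6037 0.1951 0.0263]
scene 376 182 [0.5761 0.2586 0.0384]
scene 366 235 [0.6222 0.1116 0.0021]
scene 326 212 [0.5105 0.1234 0.0104]
scene 400 193 [0.6342 0.2818 0.0123]
scene 365 176 [0.5303 0.3    0.01  ]
scene 376 191 [0.579  0.2612 0.0087]
scene 376 187 [0.5781 0.2589 0.0229]
scene 210 245 [ 0.3496 -0.1194  0.0212]
scene 401 236 [0.692  0.151  0.0028]
scene 167 286 [ 0.3741 -0.28    0.0617]
side 336 211 [ 0.6126 -0.0889  0.019 ]
side 323 226 [ 0.549  -0.0947  0.0147]
side 307 243 [ 0.4705 -0.1044  0.0237]
side 228 192 [0.4202 0.1318 0.0804]
side 268 177 [0.5562 0.1168 0.0523]
side 233 159 [0.5499 0.2597 0.0392]
```

View pics/c1.png

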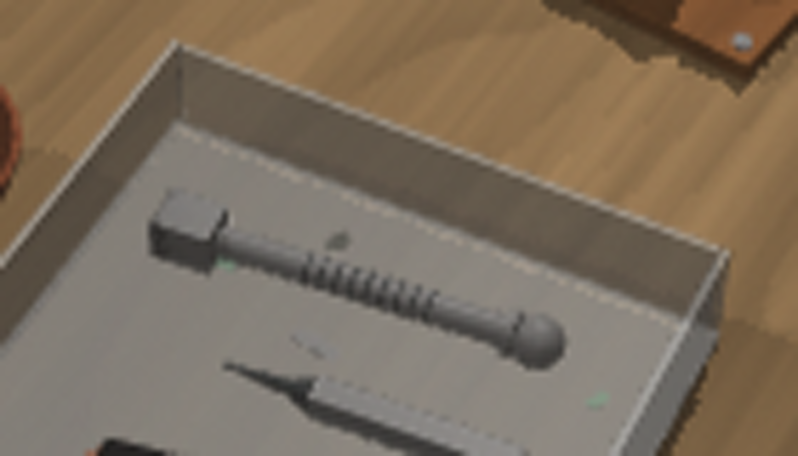

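View pics/c2.png

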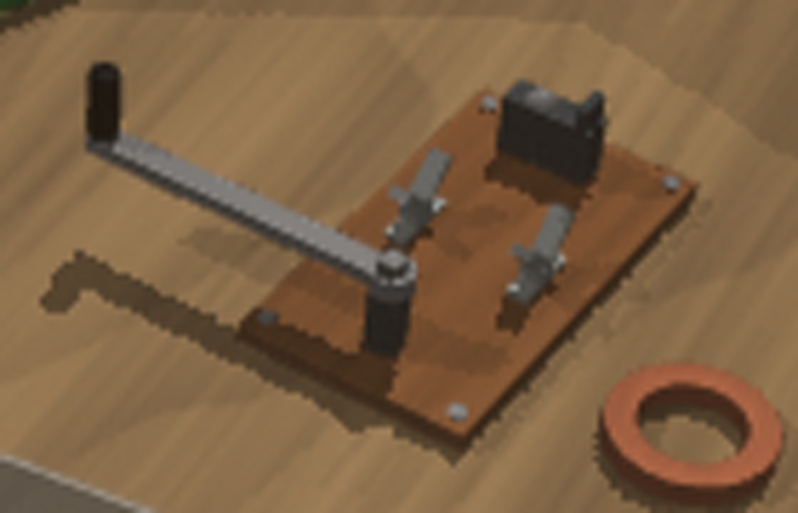

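Crop c1 confirms the target: square head at crop (188,230), ball at (537,340), knurled round steel shaft. Crop c2 shows the rack with saddles at (418,200) and (540,255), pivot at (393,265), knob at (103,70) and detent block at (550,130), lip on the right.

Run:
```python
from h import *
for n in('scene','side'):
    im,d=load(n);P=pts(n,d);x,y,z=P[...,0],P[...,1],P[...,2]
    hsv=cv2.cvtColor(im,cv2.COLOR_RGB2HSV)
    R=(x>.42)&(x<.70)&(y>.07)&(y<.34)
    m=R&(z>.007)&(z<.013)&(x>.49)&(x<.66)
    r=cv2.minAreaRect(P[m][:,:2].astype(np.float32)); print(n,'base',m.sum(),r)
    m2=R&(z>.016)&(z<.042)&(hsv[...,1]<110)
    k=cv2.connectedComponentsWithStats(m2.astype(np.uint8))
    for i in range(1,k[0]):
        if k[2][i,4]>12:
            q=P[k[1]==i]; print('  comp',k[3][i].round(),k[2][i,4],np.median(q,0).round(4),q.min(0).round(3),q.max(0).round(3))
    kn=(x>.38)&(x<.6)&(y>.07)&(y<.2)&(z>.058)
    print(' knob',P[kn].mean(0),kn.sum(), P[kn].max(0))
    b=(x>.38)&(x<.6)&(y>.07)&(y<.2)&(z>.046)&(z<.053); q=P[b]; rr=cv2.minAreaRect(q[:,:2].astype(np.float32));print(' bar',rr,np.median(q[:,2]))
    # cutter
    t=(x>.45)&(x<.64)&(y>-.125)&(y<-.06)&(z>.012)&(z<.03)
    k=cv2.connectedComponentsWithStats(t.astype(np.uint8))
    for i in range(1,k[0]):
        if k[2][i,4]>60:
            q=P[k[1]==i]; f=cv2.fitLine(q[:,:2].astype(np.float32),cv2.DIST_HUBER,0,.01,.01).ravel()
            s=(q[:,:2]-f[2:])@f[:2]; print(' cutter',k[3][i].round(),len(q),f,s.min(),s.max(),np.percentile(q[:,2],[5,50,95]), f[2:]+f[:2]*s.min(),f[2:]+f[:2]*s.max())
    tb=(x>.42)&(x<.72)&(y>-.42)&(y<-.03)&(z>.001)&(z<.008)&(hsv[...,1]<60)
    print(' floor',P[tb].mean(0),cv2.minAreaRect(P[tb][:,:2].astype(np.float32)))
```

```text
scene base 1560 ((0.5890697836875916, 0.194280743598938), (0.2028268277645111, 0.14767998456954956), 85.76981353759766)
  comp [376. 184.] 166 [0.5761 0.2617 0.0302] [0.551 0.257 0.016] [0.597 0.278 0.042]
  comp [353. 193.] 74 [0.544  0.2014 0.031 ] [0.536 0.182 0.016] [0.55  0.218 0.042]
  comp [375. 203.] 73 [0.6041 0.1964 0.0318] [0.596 0.174 0.016] [0.61 0.21 0.04]
  comp [347. 216.] 61 [0.5682 0.1178 0.0295] [0.557 0.113 0.016] [0.575 0.126 0.042]
 knob [0.43756764 0.13245391 0.07278123] 72 [0.57166642 0.14027115 0.08955178]
 bar ((0.49793827533721924, 0.13005344569683075), (0.018619107082486153, 0.15497224032878876), 85.05858612060547) 0.050795608958872474
 cutter [291. 274.] 506 [ 0.98641485  0.16427323  0.5431431  -0.09456931] -0.07686557008165042 0.08273849585425687 [0.01414774 0.02039531 0.0258538 ] [ 0.46732175 -0.10719627] [ 0.62475757 -0.08097759]
 floor [ 0.56053651 -0.19222269  0.00510678] ((0.5497385263442993, -0.19203631579875946), (0.2559282183647156, 0.30066320300102234), 4.210000991821289)
side base 1159 ((0.5897043943405151, 0.1932397484779358), (0.2037760466337
[... 248 characters left out ...]
.2011 0.0317] [0.534 0.177 0.019] [0.546 0.214 0.04 ]
  comp [269. 182.] 32 [0.5585 0.1168 0.0271] [0.553 0.114 0.018] [0.568 0.125 0.04 ]
 knob [0.4213346  0.13312214 0.07374639] 51 [0.56181216 0.14211818 0.08605973]
 bar ((0.4938913583755493, 0.12908990681171417), (0.017281118780374527, 0.1589224934577942), 84.27830505371094) 0.04972822124723153
 cutter [319. 229.] 267 [ 0.98823225  0.15296078  0.55420375 -0.09268376] -0.0916232987852106 0.06555021045098527 [0.01438528 0.01940259 0.02462549] [ 0.46365865 -0.10669853] [ 0.61898258 -0.08265715]
 floor [ 0.57010627 -0.19778967  0.00390684] ((0.5592008829116821, -0.19332727789878845), (0.23068393766880035, 0.29751056432724), 4.224168300628662)
```

>>> send_rows([
  [0.45,0.038,-0.028,0,0.028],
  [0.45,0.038,-0.028,0,0.028],
  [0.45,0.038,-0.028,0,0.028],
  [0.45,0.038,-0.028,0,0.028],
  [0.45,0.038,-0.028,0,0.028],
], grip_force=30)

```text
time: 0.6
tool_pos: [0.3071, 0.3706, 0.2265]
tool_rot: [-3.141, -0.0, 3.06]
contact_force: [-0.9, 1.1, -0.2]
opening: 0.0564
grip_force: 0.0
```

>>> send_rows([
  [0.45,0.038,-0.028,0,0],
  [0.45,0.038,-0.028,0,0],
  [0.45,0.038,-0.028,0,0],
  [0.45,0.038,-0.028,0,0],
  [0.45,0,0,0,0],
])

```text
time: 1.1
tool_pos: [0.4618, 0.2565, 0.226]
tool_rot: [-3.14, 0.001, 3.053]
contact_force: [0.3, 0.1, -0.2]
opening: 0.0415
grip_force: 0.0
```

```bash
cat >> h.py <<'E'
def wpts(d,s):
    from scipy.spatial.transform import Rotation as Ro
    c=calibration('wrist');K=np.array(c['intrinsics']);H=np.array(c['hand_eye'])
    v,u=np.mgrid[0:d.shape[0],0:d.shape[1]]
    a=(u-K[0,2])/K[0,0];b=(v-K[1,2])/K[1,1];th=np.hypot(a,b)+1e-9
    t=np.tan(np.minimum(th,1.4))/th
    P=np.stack([a*t*d,-b*t*d,-d],-1)@H[:3,:3].T+H[:3,3]
    R=Ro.from_euler('xyz',s['tool_rot']).as_matrix()
    return P@R.T+np.array(s['tool_pos'])
E
python3 - <<'E'
from h import *
s=observe();im,d=grab('wrist');P=wpts(d,s);np.save('wp.npy',P);print(s['tool_pos'],s['tool_rot'])
cv2.imwrite('pics/w1.png',im[:,:,::-1])
x,y,z=P[...,0],P[...,1],P[...,2];hsv=cv2.cvtColor(im,cv2.COLOR_RGB2HSV)
v=d>0
R=v&(x>.40)&(x<.70)&(y>.09)&(y<.32)
m=R&(z>.006)&(z<.014)&(x>.49)&(x<.65);print('base',m.sum(),cv2.minAreaRect(P[m][:,:2].astype(np.float32)))
k=cv2.connectedComponentsWithStats((R&(z>.016)&(z<.043)).astype(np.uint8))
for i in range(1,k[0]):
    if k[2][i,4]>30:
        q=P[k[1]==i];print(k[3][i].round(),len(q),q.mean(0).round(4),q.min(0).round(3),q.max(0).round(3))
b=R&(z>.046)&(z<.054);q=P[b];print('bar',cv2.minAreaRect(q[:,:2].astype(np.float32)),np.median(q[:,2]))
b=R&(z>.08)&(z<.09);q=P[b];print('knobtop',q.mean(0),q.min(0),q.max(0),len(q))
E
```

```text
[0.46181654 0.25652561 0.22599548] [-3.14040805e+00  9.83018587e-04  3.05321021e+00]
base 6571 ((0.5686601996421814, 0.19547706842422485), (0.2006181925535202, 0.10611283034086227), 84.51704406738281)
[237. 249.] 213 [0.5399 0.2025 0.0307] [0.535 0.179 0.016] [0.549 0.217 0.04 ]
[292. 265.] 458 [0.565  0.2673 0.0367] [0.55  0.257 0.016] [0.592 0.277 0.043]
[183. 263.] 55 [0.558  0.1294 0.0247] [0.543 0.123 0.016] [0.566 0.133 0.043]
[242. 291.] 115 [0.6004 0.2012 0.0308] [0.597 0.192 0.016] [0.607 0.211 0.04 ]
bar ((0.5313092470169067, 0.16809797286987305), (0.22350551187992096, 0.09954696148633957), 37.4199104309082) 0.04972792595908973
knobtop [0.42083268 0.13696448 0.08353858] [0.41434308 0.13012121 0.08034957] [0.42730621 0.14306423 0.08600992] 145
```

View pics/w1.png

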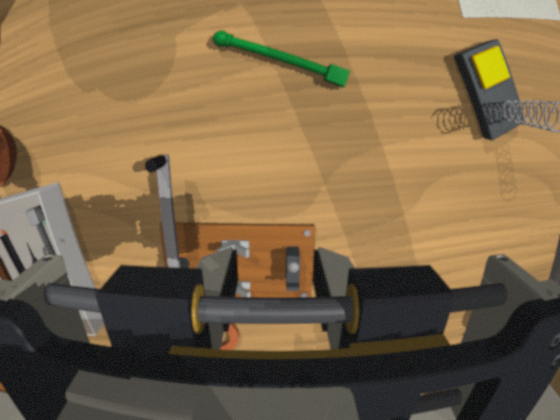

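Wrist view: rack base at (240,260), saddle at (237,249), knob top at (157,162), detent block (292,262). The knob-to-hinge distance comes out at 144 mm, as it should.

>>> send_rows([
  [0.45,0.005,-0.044,0,0.03],
  [0.45,0.005,-0.044,0,0.03],
  [0.45,0.005,-0.044,0,0.03],
  [0.45,0.005,-0.044,0,0.03],
  [0.45,0.005,-0.044,0,0.03],
])

```text
time: 1.65
tool_pos: [0.4821, 0.0398, 0.2267]
tool_rot: [3.141, -0.0, -3.071]
contact_force: [1.3, -0.8, 0.7]
opening: 0.0409
grip_force: 0.0
```

>>> send_rows([
  [0.45,0.005,-0.044,0,0.03],
  [0.45,0.005,-0.044,0,0.03],
  [0.45,0.005,-0.044,0,0.03],
  [0.45,0,0,-0.02,0],
  [0.45,0,0,0,0],
])

```text
time: 2.15
tool_pos: [0.4963, -0.0913, 0.2046]
tool_rot: [3.139, -0.004, -2.986]
contact_force: [0.2, 0.4, 0.5]
opening: 0.0414
grip_force: 0.0
```

Run:
```python
from h import *
s=observe();im,d=grab('wrist');P=wpts(d,s);print(s['tool_pos'],s['tool_rot'],s['opening'])
cv2.imwrite('pics/w2.png',im[:,:,::-1])
x,y,z=P[...,0],P[...,1],P[...,2]
t=(d>0)&(x>.45)&(x<.64)&(y>-.125)&(y<-.06)&(z>.011)&(z<.03)
k=cv2.connectedComponentsWithStats(t.astype(np.uint8))
for i in range(1,k[0]):
    if k[2][i,4]>80:
        q=P[k[1]==i]; f=cv2.fitLine(q[:,:2].astype(np.float32),cv2.DIST_HUBER,0,.01,.01).ravel()
        c=(q[:,:2]-f[2:])@f[:2]; print(k[3][i].round(),len(q),f,np.percentile(q[:,2],[5,50,95]), f[2:]+f[:2]*c.min(),f[2:]+f[:2]*c.max())
        for a in np.arange(c.min(),c.max(),.015):
            w=q[(c>=a)&(c<a+.015)]; print(w.mean(0).round(4),len(w))
```

```text
[ 0.49625818 -0.091265    0.20456563] [ 3.13851646 -0.00449074 -2.98562215] 0.041368794889807894
[267. 214.] 1604 [ 0.98666036  0.16279244  0.53327763 -0.09470503] [0.01603117 0.01986099 0.02470844] [ 0.46588382 -0.10582456] [ 0.62182748 -0.08009489]
[ 0.4724 -0.1044  0.0234] 280
[ 0.4868 -0.1025  0.023 ] 208
[ 0.5028 -0.1001  0.0186] 145
[ 0.5176 -0.0976  0.0188] 136
[ 0.5325 -0.0949  0.0186] 129
[ 0.5473 -0.0925  0.0186] 137
[ 0.5621 -0.0901  0.0186] 129
[ 0.5766 -0.0876  0.0187] 118
[ 0.5913 -0.0849  0.0188] 100
[ 0.6067 -0.0823  0.0201] 172
[ 0.617  -0.0811  0.0215] 50
```

View pics/w2.png

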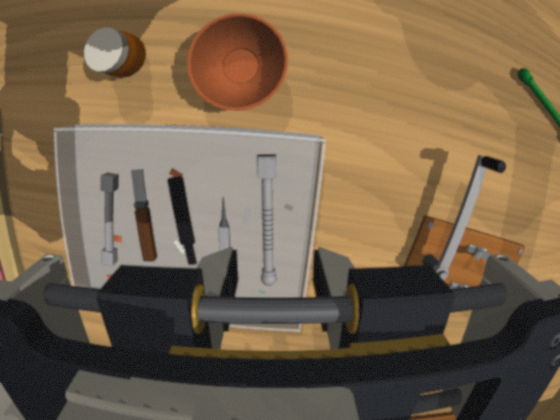

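Wrist view: cutter from head (266,165) to ball (269,278), nothing between it and the wall; scriber at (223,225) is about 45 px away. Descending over mid-length.

>>> send_rows([
  [0.45,0.025,-0.001,-0.02,0.008],
  [0.45,0.024,0,-0.04,0],
  [0.45,0,0,-0.04,0],
  [0.45,0,0,-0.04,0],
  [0.45,0,0,0,0],
])

```text
time: 2.7
tool_pos: [0.5438, -0.09, 0.0627]
tool_rot: [3.137, -0.009, -2.974]
contact_force: [0.6, 0.8, -0.0]
opening: 0.0412
grip_force: 0.0
```

>>> send_rows([
  [0.45,0,0,-0.02,0],
  [0.45,0,0,-0.018,0],
  [0.45,0,0,-0.01,0],
  [0.45,0,0,-0.006,0],
  [0.45,0,0,0,0],
])

```text
time: 3.2
tool_pos: [0.5474, -0.0926, 0.0135]
tool_rot: [-3.141, 0.001, -2.976]
contact_force: [-0.2, -0.3, -0.4]
opening: 0.0413
grip_force: 0.0
```

>>> send_rows([
  [0.45,-0.002,0,-0.003,0],
  [0.45,0,0,0,0],
  [0.45,0,0,0,0],
])

```text
time: 3.5
tool_pos: [0.5452, -0.093, 0.0102]
tool_rot: [-3.141, 0.001, -2.976]
contact_force: [-0.1, -0.5, -0.1]
opening: 0.0411
grip_force: 0.0
```

>>> send_rows([
  [0.45,0,0,-0.003,0],
  [0.3,0,0,0,0],
  [0.1,0,0,0,0],
  [0,0,0,0,0],
  [0,0,0,0,0],
], grip_force=35)

```text
time: 4.0
tool_pos: [0.545, -0.093, 0.0067]
tool_rot: [3.142, -0.0, -2.976]
contact_force: [0.4, 0.1, 0.7]
opening: 0.0137
grip_force: 0.1
```

>>> send_rows([
  [0,0,0,0,0],
  [0,0,0,0,0],
  [0,0,0,0.01,0],
  [0,0,0,0.01,0],
  [0,0,0,0,0],
])

```text
time: 4.5
tool_pos: [0.5462, -0.0933, 0.0286]
tool_rot: [-3.14, 0.003, -2.976]
contact_force: [0.1, -0.5, -1.7]
opening: 0.0107
grip_force: 35.0
```

>>> send_rows([
  [0,0,0,0.03,0],
  [0,0,0,0.04,0],
  [0,0,0,0.04,0],
  [0,0.004,0.03,0.01,-0.04],
  [0,0.004,0.04,0,-0.04],
])

```text
time: 5.0
tool_pos: [0.5546, -0.0239, 0.1497]
tool_rot: [-3.14, 0.006, -3.061]
contact_force: [-0.3, -0.7, -2.2]
opening: 0.0108
grip_force: 35.0
```

>>> send_rows([
  [0,0.004,0.045,0,-0.04],
  [0,0.004,0.045,0,-0.04],
  [0,0.004,0.045,0,-0.04],
  [0,0.004,0.043,0,-0.04],
  [0,0.003,0.04,0,-0.016],
])

```text
time: 5.5
tool_pos: [0.5718, 0.1971, 0.147]
tool_rot: [3.141, 0.0, 3.05]
contact_force: [-0.3, -0.1, -0.9]
opening: 0.0109
grip_force: 35.0
```

>>> send_rows([
  [0,0,0,0,0],
  [0,0,0,0,0],
])

```text
time: 5.7
tool_pos: [0.5716, 0.1957, 0.1466]
tool_rot: [-3.141, -0.0, 3.053]
contact_force: [0.3, 0.4, -1.1]
opening: 0.0109
grip_force: 35.0
```

Run:
```python
from h import *
s=observe();im,d=grab('wrist');P=wpts(d,s);print(s['tool_pos'],s['tool_rot'],s['opening'],s['grip_force'])
cv2.imwrite('pics/w3.png',im[:,:,::-1])
x,y,z=P[...,0],P[...,1],P[...,2];v=d>0
R=v&(x>.40)&(x<.70)&(y>.09)&(y<.32)
m=R&(z>.006)&(z<.014)&(x>.49)&(x<.65);print('base',m.sum(),cv2.minAreaRect(P[m][:,:2].astype(np.float32)))
k=cv2.connectedComponentsWithStats((R&(z>.016)&(z<.043)).astype(np.uint8))
for i in range(1,k[0]):
    if k[2][i,4]>30:
        q=P[k[1]==i];print(k[3][i].round(),len(q),q.mean(0).round(4),q.min(0).round(3),q.max(0).round(3))
k=cv2.connectedComponentsWithStats((v&(abs(y-.195)<.03)&(z>s['tool_pos'][2]-.02)&(z<s['tool_pos'][2]+.02)).astype(np.uint8))
for i in range(1,k[0]):
    if k[2][i,4]>60:
        q=P[k[1]==i];print('held',k[3][i].round(),len(q),q.mean(0).round(4),q.min(0).round(3),q.max(0).round(3),cv2.fitLine(q.astype(np.float32),cv2.DIST_HUBER,0,.01,.01).ravel())
```

```text
[0.57157909 0.19571486 0.14655552] [-3.14115202e+00 -2.82031588e-04  3.05321476e+00] 0.010878153095045908 34.99608099460602
base 15587 ((0.5717107653617859, 0.1950511783361435), (0.20010468363761902, 0.11066722124814987), 84.38507843017578)
[258. 173.] 76 [0.5423 0.1833 0.0371] [0.538 0.18  0.034] [0.546 0.187 0.04 ]
[293. 173.] 87 [0.545  0.2123 0.0371] [0.541 0.208 0.034] [0.549 0.216 0.04 ]
[354. 194.] 1017 [0.5685 0.265  0.036 ] [0.55  0.257 0.016] [0.593 0.277 0.043]
[203. 197.] 107 [0.561  0.1308 0.0279] [0.556 0.126 0.016] [0.57  0.134 0.043]
[258. 235.] 123 [0.5989 0.1772 0.0363] [0.594 0.172 0.029] [0.605 0.181 0.04 ]
[291. 235.] 114 [0.6018 0.2066 0.0365] [0.597 0.203 0.029] [0.608 0.211 0.04 ]
held [275. 199.] 6371 [0.532  0.1985 0.1606] [0.491 0.173 0.146] [0.586 0.218 0.167] [ 0.99135625 -0.1059854  -0.07733031  0.53206867  0.19852294  0.16061543]
held [274. 338.] 562 [0.6141 0.1909 0.1583] [0.602 0.181 0.148] [0.631 0.197 0.162] [ 0.98907036 -0.13888314 -0.04951113  0.6113762   0.19184338  0.15903905]
```

View pics/w3.png

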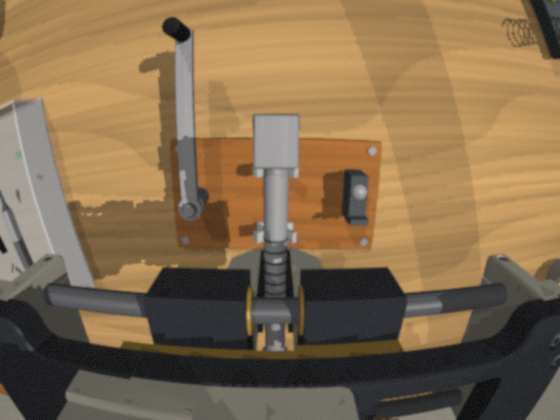

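Wrist view: the cutter is held with its head at (276,140), in line over the rack's saddles at (275,173) and (275,235). Rack centre is (0.572, 0.195), yaw about -0.10.

>>> send_rows([
  [0,0,-0.001,-0.03,-0.01],
  [0,0,0,-0.04,0],
  [0,0,0,-0.03,0],
  [0,0,0,0,0],
  [0,0,0,0,0],
])

```text
time: 6.25
tool_pos: [0.5724, 0.1929, 0.0473]
tool_rot: [-3.141, -0.0, 3.039]
contact_force: [1.0, -0.4, -0.3]
opening: 0.011
grip_force: 35.0
```

Run:
```python
from h import *
s=observe();im,d=grab('wrist');P=wpts(d,s);t=s['tool_pos'];print(t,s['tool_rot'],s['contact_force'])
# profile in rack frame
a=-.1;c,sn=np.cos(a),np.sin(a);dx=P[...,0]-.572;dy=P[...,1]-.195
X=c*dx+sn*dy;Y=-sn*dx+c*dy;Z=P[...,2]
for x0 in np.arange(-.085,.07,.01):
    m=(d>0)&(X>x0)&(X<x0+.01)&(abs(Y)<.012)&(Z>.030)&(Z<.075)
    if m.sum()>15: print(x0.round(3),m.sum(),'Ymid',((Y[m].min()+Y[m].max())/2).round(4),'Ztop',np.percentile(Z[m],95).round(4))
```

```text
[0.57241528 0.1928573  0.0473364 ] [-3.14148549e+00 -1.16666038e-04  3.03926828e+00] [ 1.04338914 -0.43097078 -0.34770993]
-0.085 505 Ymid -0.0019 Ztop 0.0654
-0.075 1029 Ymid -0.002 Ztop 0.0654
-0.065 928 Ymid -0.0023 Ztop 0.0654
-0.055 501 Ymid -0.0027 Ztop 0.0612
-0.045 546 Ymid -0.0001 Ztop 0.061
-0.035 731 Ymid 0.0 Ztop 0.0608
-0.025 450 Ymid -0.0031 Ztop 0.0611
-0.015 1049 Ymid 0.0 Ztop 0.0724
-0.005 395 Ymid -0.0029 Ztop 0.0713
0.005 285 Ymid -0.0029 Ztop 0.061
0.025 74 Ymid -0.0033 Ztop 0.0612
0.035 254 Ymid -0.0033 Ztop 0.0611
0.045 207 Ymid -0.0033 Ztop 0.0612
0.055 27 Ymid -0.0036 Ztop 0.0553
```

>>> send_rows([
  [0,0,0.002,-0.008,0],
  [0,0,0,-0.008,0],
  [0,0,0,-0.004,0],
  [0,0,0,0,0],
  [0,0,0,0,0],
])

```text
time: 6.8
tool_pos: [0.572, 0.1961, 0.0267]
tool_rot: [3.142, -0.0, 3.041]
contact_force: [-0.6, -0.5, -1.5]
opening: 0.0106
grip_force: 35.0
```

>>> send_rows([
  [0,0,0,-0.001,0],
  [0,0,0,-0.001,0],
  [0,0,0,0,0],
  [0,0,0,0,0],
])

```text
time: 7.2
tool_pos: [0.5722, 0.1959, 0.025]
tool_rot: [3.142, 0.001, 3.041]
contact_force: [0.6, -1.7, 1.2]
opening: 0.0108
grip_force: 35.0
```

>>> send_rows([
  [0,0,-0.0008,-0.001,0],
  [0,0,0,0,0],
  [0,0,0,0,0],
])

```text
time: 7.5
tool_pos: [0.5723, 0.1956, 0.0246]
tool_rot: [3.141, 0.001, 3.041]
contact_force: [-1.7, 1.1, 5.0]
opening: 0.0111
grip_force: 35.0
```

>>> send_rows([
  [0,0,0,-0.001,0],
  [0,0,0,0,0],
  [0,0,0,0,0],
])

```text
time: 7.8
tool_pos: [0.5723, 0.1956, 0.0245]
tool_rot: [3.141, 0.001, 3.041]
contact_force: [-4.5, 0.6, 12.0]
opening: 0.0109
grip_force: 35.0
```

Seated (12 N upward). Releasing.

>>> send_rows([
  [0,0,0,0.001,0],
  [0.1,0,0,0.0005,0],
  [0.25,0,0,0,0],
  [0.35,0,0,0,0],
  [0.35,0,0,0,0],
])

```text
time: 8.3
tool_pos: [0.5718, 0.1951, 0.0238]
tool_rot: [-3.141, -0.001, 3.041]
contact_force: [0.6, 0.6, 0.2]
opening: 0.0291
grip_force: 0.0
```

>>> send_rows([
  [0.35,0,0,0.01,0],
  [0.35,0,0,0.03,0],
  [0.35,0,0,0.04,0],
  [0.45,-0.025,-0.01,0.04,0],
  [0.45,-0.045,-0.015,0,0],
])

```text
time: 8.8
tool_pos: [0.5065, 0.1709, 0.15]
tool_rot: [3.138, 0.013, 3.041]
contact_force: [1.0, -0.0, -0.7]
opening: 0.0403
grip_force: 0.0
```

>>> send_rows([
  [0.45,-0.045,-0.015,0,0],
  [0.45,-0.035,-0.015,0,0],
  [0.45,0,0,0,0],
  [0.45,0,0,0,0],
])

```text
time: 9.2
tool_pos: [0.4224, 0.1402, 0.1453]
tool_rot: [3.141, 0.002, 3.04]
contact_force: [1.4, 0.8, 0.4]
opening: 0.0413
grip_force: 0.0
```

```bash
cat > chk.py <<'E'
from h import *
im,d=grab('scene');P=pts('scene',d);s=observe();print(s['tool_pos'],s['tool_rot'],s['opening'])
a=-.1;c,sn=np.cos(a),np.sin(a)
for n in('scene','wrist'):
    s=observe();im,d=grab(n);P=pts(n,d) if n=='scene' else wpts(d,s)
    dx=P[...,0]-.572;dy=P[...,1]-.195;X=c*dx+sn*dy;Y=-sn*dx+c*dy;Z=P[...,2]
    m=(d>0)&(abs(X)<.095)&(abs(Y)<.016)&(Z>.026)&(Z<.047)&~((abs(abs(X)-.03)<.01))
    if m.sum()>50: print(n,m.sum(),'X',X[m].min(),X[m].max(),'fit',cv2.fitLine(np.stack([X[m],Y[m]],1).astype(np.float32),cv2.DIST_HUBER,0,.01,.01).ravel(),'Z95',np.percentile(Z[m&(abs(X)<.05)],95))
    k=(d>0)&(Z>.079)&(Z<.089)&(np.hypot(P[...,0]-.565,P[...,1]-.1235)<.17)&(np.hypot(P[...,0]-.565,P[...,1]-.1235)>.12)
    print(n,'knobtop',P[k].mean(0) if k.any() else None,k.sum())
E
python3 chk.py
```

```text
[0.4232955  0.14041956 0.1452034 ] [3.14076640e+00 2.70029230e-03 3.04049146e+00] 0.04122364510429316
scene 316 X -0.07972480524882557 0.08045876378772933 fit [ 0.9998644   0.01646753 -0.00220586 -0.00255391] Z95 0.04189650529868764
scene knobtop [0.42276623 0.13556288 0.08376725] 24
wrist knobtop [0.41985197 0.13566554 0.08343145] 288
```

>>> send_rows([
  [0.45,-0.002,-0.004,-0.02,0.01],
  [0.45,0,0,-0.035,0],
  [0.45,0,0,-0.02,0],
  [0.45,0,0,-0.01,0],
  [0.45,0,0,0,0],
])

```text
time: 9.85
tool_pos: [0.4199, 0.1363, 0.0581]
tool_rot: [-3.141, -0.002, 3.051]
contact_force: [1.1, 0.0, -0.5]
opening: 0.0414
grip_force: 0.0
```

>>> send_rows([
  [0.2,0,0,0,0],
  [0,0,0,0,0],
  [0,0,0,0,0],
  [0,0,0,0,0],
  [0,0,0,0,0],
], grip_force=15)

```text
time: 10.35
tool_pos: [0.4204, 0.1363, 0.0598]
tool_rot: [3.141, 0.001, 3.051]
contact_force: [-0.2, 0.3, 2.6]
opening: 0.0136
grip_force: 15.0
```

Run:
```python
from h import *
s=observe();t=s['tool_pos'];print(t,s['tool_rot'],s['opening'],s['contact_force'])
H=np.array([.565,.1233]);v=t[:2]-H;p=np.arctan2(v[1],v[0]);r=.1443;print(p,np.hypot(*v))
a=np.linspace(p,1.471,17);q=np.stack([np.cos(a),np.sin(a)],1)*r;print(np.diff(a)[0]);print(np.diff(q,axis=0).round(4).tolist())
print(H+q[-1])
```

```text
[0.42040428 0.13631326 0.05978333] [3.14118459e+00 1.28080168e-03 3.05078518e+00] 0.013621381923237615 [-0.22002999  0.33077095  2.62957354]
3.0518369188236383 0.14518012339479885
-0.09880230742647722
[[0.002, 0.0141], [0.0034, 0.0138], [0.0047, 0.0135], [0.006, 0.0129], [0.0073, 0.0123], [0.0084, 0.0115], [0.0095, 0.0106], [0.0105, 0.0096], [0.0114, 0.0085], [0.0122, 0.0074], [0.0129, 0.0061], [0.0134, 0.0048], [0.0138, 0.0035], [0.0141, 0.0021], [0.0142, 0.0007], [0.0142, -0.0007]]
[0.57937672 0.26688203]
```

Gripping the knob (13.6 mm). Swinging along the arc.

>>> send_rows([
  [0,0.002,0.0141,0,-0.099],
  [0,0.0034,0.0138,0,-0.099],
  [0,0.0047,0.0135,0,-0.099],
  [0,0.006,0.0129,0,-0.099],
  [0,0.0073,0.0123,0,-0.099],
])

```text
time: 10.85
tool_pos: [0.4437, 0.2035, 0.0598]
tool_rot: [3.141, 0.0, 2.552]
contact_force: [1.1, -0.4, 3.0]
opening: 0.0139
grip_force: 15.0
```

>>> send_rows([
  [0,0.0084,0.0115,0,-0.099],
  [0,0.0095,0.0106,0,-0.099],
  [0,0.0105,0.0096,0,-0.099],
  [0,0.0114,0.0085,0,-0.099],
  [0,0,0,0,0],
])

```text
time: 11.35
tool_pos: [0.4843, 0.2443, 0.0597]
tool_rot: [3.139, -0.0, 2.159]
contact_force: [-1.7, 2.7, 7.5]
opening: 0.0133
grip_force: 15.0
```

>>> send_rows([
  [0,0.0122,0.0074,0.001,-0.099],
  [0,0.0129,0.0061,0,-0.099],
  [0,0.0134,0.0048,0,-0.099],
  [0,0.0138,0.0035,0,-0.099],
  [0,0,0,0,0],
])

```text
time: 11.85
tool_pos: [0.536, 0.2656, 0.0599]
tool_rot: [3.141, -0.002, 1.764]
contact_force: [-1.3, 4.6, 1.3]
opening: 0.0132
grip_force: 15.0
```

>>> send_rows([
  [0,0.0141,0.0021,0,-0.099],
  [0,0.0142,0.0007,0,-0.099],
  [0,0.0142,-0.0007,0,-0.099],
  [0,0,0,0,0],
  [0,0,0,0,0],
])

```text
time: 12.35
tool_pos: [0.5778, 0.2678, 0.06]
tool_rot: [3.141, -0.002, 1.47]
contact_force: [1.2, 5.5, -0.8]
opening: 0.0132
grip_force: 15.0
```

Run:
```python
from h import *
s=observe();t=s['tool_pos'];print(t,s['tool_rot'],s['opening'],s['contact_force'])
v=t[:2]-[.565,.1233];print(np.arctan2(v[1],v[0])-1.471,np.hypot(*v))
```

```text
[0.57776016 0.26775876 0.06000463] [ 3.14148461e+00 -1.86522115e-03  1.46970516e+00] 0.013240363151466589 [ 1.19138306  5.51742234 -0.82916161]
0.011694153176177613 0.14502122516143903
```

>>> send_rows([
  [0,0.003,-0.0005,0,0],
  [0,0,0,0,0],
  [0,0,0,0,0],
])

```text
time: 12.65
tool_pos: [0.5787, 0.2677, 0.0599]
tool_rot: [-3.138, -0.001, 1.47]
contact_force: [-5.6, 6.1, 1.7]
opening: 0.0137
grip_force: 15.0
```

>>> send_rows([
  [0,0.002,-0.0005,0,0],
  [0,0,0,0,0],
  [0,0,0,0,0],
])

```text
time: 12.95
tool_pos: [0.5788, 0.2676, 0.0598]
tool_rot: [-3.134, -0.001, 1.47]
contact_force: [-11.2, 9.8, 5.0]
opening: 0.0136
grip_force: 15.0
```

Against the stop (11 N, no motion). Letting go and lifting.

>>> send_rows([
  [0,-0.002,0,0,0],
  [0.15,-0.001,0,0,0],
  [0.3,0,0,0,0],
  [0.45,0,0,0,0],
  [0.45,0,0,0,0],
])

```text
time: 13.45
tool_pos: [0.5798, 0.2653, 0.0601]
tool_rot: [-3.141, 0.001, 1.468]
contact_force: [0.2, 0.7, -0.3]
opening: 0.033
grip_force: 0.0
```

>>> send_rows([
  [0.45,0,0,0.02,0],
  [0.45,0,0,0.04,0],
  [0.45,0,0,0.04,0],
  [0.45,-0.04,0,0.03,0],
  [0.45,-0.045,0,0.02,0],
])

```text
time: 13.95
tool_pos: [0.4956, 0.2654, 0.2122]
tool_rot: [3.138, -0.001, 1.466]
contact_force: [0.6, 0.1, 0.5]
opening: 0.0413
grip_force: 0.0
```

>>> send_rows([
  [0.45,-0.045,0,0,0],
  [0.45,-0.045,0,0,0],
  [0.45,-0.04,0,0,0],
  [0.45,0,0,0,0],
  [0.45,0,0,0,0],
])

```text
time: 14.45
tool_pos: [0.365, 0.2659, 0.2109]
tool_rot: [3.14, -0.001, 1.468]
contact_force: [0.3, 0.2, -0.1]
opening: 0.0414
grip_force: 0.0
```

Run:
```python
from h import *
im,d=grab('scene');P=pts('scene',d)
for n in ('scene','side'):
    im,d=grab(n);P=pts(n,d)
    a=-.1;c,sn=np.cos(a),np.sin(a);dx=P[...,0]-.572;dy=P[...,1]-.195;X=c*dx+sn*dy;Y=-sn*dx+c*dy;Z=P[...,2]
    m=(d>0)&(abs(X)<.04)&(Y>-.09)&(Y<.055)&(Z>.046)&(Z<.054);f=cv2.fitLine(np.stack([X[m],Y[m]],1).astype(np.float32),cv2.DIST_HUBER,0,.01,.01).ravel();print(n,'bar',m.sum(),f)
    m=(d>0)&(abs(X)<.095)&(abs(Y)<.016)&(Z>.026)&(Z<.042);print('cutter X',X[m].min(),X[m].max())
im,d=load('scene');cv2.imwrite('pics/end.png',cv2.resize(im[150:400,170:450],None,fx=2.4,fy=2.4,interpolation=cv2.INTER_CUBIC)[:,:,::-1])
```

```text
scene bar 236 [ 0.00256724  0.9999967   0.0020297  -0.01560674]
cutter X -0.08026770043671332 0.08063707495603537
side bar 167 [ 0.01865823  0.9998259  -0.00291002 -0.00416888]
cutter X -0.08161805844694522 0.07822804712511214
```

View pics/end.png

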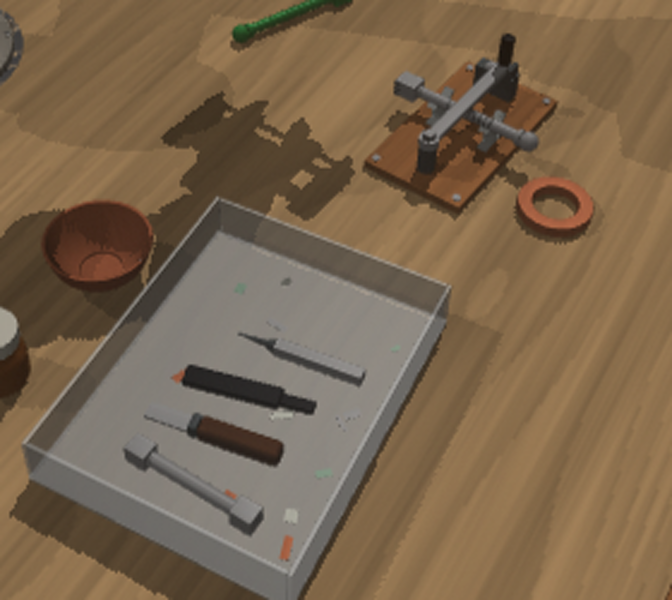

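The picture shows the keeper bar shut over the cutter, from (428,150) to the knob at (507,45). Ball and head are clear outside the saddles, and the other four tools are still in the tub.

```bash
python3 -c "
from cell import hand_in
print(hand_in())"
```

```text
the job is handed in; nothing more can be done
None
```

I laid the cutter in both saddles while still gripping it, swung the keeper shut against its stop, let go, and handed the job in at about 14.5 s; the other four tools are still in the tub. The hand-in gave back no verdict.

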